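# Raise and lock the dessert stand, then serve the custard

### The arm

A 6-joint arm with a two-finger parallel gripper is mounted at the origin on a cart in front of the work surface, level with it; the furniture and walls round the work are solid. World frame = base frame: x ahead of the robot, y to its left, z up, the work surface at z = 0. Lengths are in m, angles in rad, forces in N, time in s.
With the tool pointing down it reaches from about 0.275 to 0.725 m from the base axis. Payload 5.6 kg.
Tool frame: the origin (TCP) lies at the very end of the fingers, on their centre line; the grasp point (between the pads) lies 19 mm behind it (robot.grip_point_offset is the distance from the TCP to the grasp point, in m); z points along the fingers, y is the direction in which the jaws open and shut (so a half turn about z gives the same grasp; the last joint's range is limited). The gripper opens to 85 mm and grips with 20 to 120 N. Pads are 22 mm wide; open, the fingers measure 114 mm over their backs; the gripper's body (76 mm by 85 mm) begins 54 mm behind the grasp point. The pads swing forward as they close: fully open they stand 13 mm farther back than shut.
Start: joints at [1.575, 0.255, 0.108, 0, -1.424, -0.285], TCP at [0.152, 0.528, 0.231] pointing down, gripper open.
Joint ranges: [-2.95, 2.95], [-1.21, 1.97], [-1.09, 1.5], [-2.87, 1.71], [-2.94, -0.07], [-3.05, 3.05]. Speed limits (rad/s): [2.57, 2.57, 3.14, 3.14, 3.14, 3.14].

### API

Orientations are given as a 3x3 rotation matrix whose columns are the frame's x, y, z axes.
In Python, from bench import robot gives the robot as it stands.
- The arm moves only by the shell command python3 -m handwheel 'ROWS'. ROWS is JSON, a list of rows, each a list of 3 entries, a list of its own where there are three numbers: the turn, a rotation vector about the world's x, y, z in degrees, then the shift along the world's x, y, z in m, then the finger opening in m, from 0 to 0.0854. A call has 1 to 12 rows; each row is the pose to reach, as a shift and turn from the pose commanded when the call began; what a row does not reach only later rows make up. A row lasts 1/8 s, in which the tool goes at most 62.5 mm and 10.7 degrees, less where a joint would pass 70% of its speed; a pose out of reach is approached as far as the arm can. A call with a gripper value outside its range is refused whole. The fingers move at their own pace and stop on an object; the grip force is fixed at half the most. Time passes only in rows, so rows that repeat a pose let the fingers close. It gives the time, the measured TCP pose, the force and the opening at its end, in the units of the state.
- robot.state(): the state, without advancing time (a new reading comes with each control period).
- robot.get_image(name): name is "scene" or "top"; returns (picture, depth): 384x512x3 uint8, red, green, blue; 384x512 float32, m along the optical axis (not along the pixel's ray), 0 where there is no reading.
- robot.camera_model(name): a dict with "camera_matrix" (3x3 intrinsics, pixels), "position" and "attitude" of the camera in the world. Camera axes: x right, y up, looking along -z (the intrinsics and any distortion apply to the point x, -y, -z); pixel columns grow to the right and rows downward; lengths in m; the calibration is good to about 2 mm. A picture is of the moment at which its call begins. camera_model takes no time and is no camera call.
- robot.job_done(): hands the job in, once; it reports no verdict.
Trained networks look in the newest picture that a camera, given by its name, has taken for a name from the list of things; names that differ only in an ending like _2 or _b are one class to them, and where a whole thing is asked for, a point or a joint stands for the part that bears it (a point fixed in the world has none). Each returns a list of dicts, best first, with "score" (0 to 1); they miss things now and then, are a little off and sometimes report something else, mostly with a low value. They report only what shows in the picture. A call takes as long as a camera call. They do not tell look-alikes from the thing itself.
- robot.outline_of(camera, thing): "mask" (384x512 bool, what is visible of it) and "location" ([column, row] in pixels, amid what is visible of it).
The state is a dict: "clock": time; "joint_positions": joint angles; "joint_velocities": joint speeds; "joint_torque": joint torques, N m; "eef_pos": TCP position; "orientation": TCP orientation; "ft_force": force on the tool from outside, world axes, zero at the start; "moment": the same for the moment, N m; "gripper_width": finger opening in m.
Only numpy, scipy, OpenCV 4.12 (cv2) and the standard library are available. Lean on these libraries where they do the work, as an engineer would, in place of code of your own. Each camera call takes 0.05 s, during which the arm holds its last target. There are 200 camera calls.

### The job

Pull the upper tray of the telescoping dessert stand up by its wooden knob until the red lock button clicks out and the tray stays up by itself. Then set the single custard cup that stands alone on the worktop gently and upright on the raised tray, keeping it upright on the way, and leave the other things where they are.

Things in the scene. Friction and masses are not known exactly. Their poses are not given: they have to be found in the camera images.
- tier_grip (a point): Centre of the dark wooden grip knob on top of the stand's upper tray: an upright cylinder 26 mm in diameter and 30 mm tall (15 mm above and below this point) on a thinner 16 mm neck, on the axis of the stand. The tray's top surface lies 35 mm below this point. The knob, the tray and the inner tube are one part that slides straight up and down and does not turn; it starts fully lowered and weighs 0.30 to 0.42 kg.
- tray_top (a point): Centre of the top surface of the round white upper tray (on the stand's axis, where the knob's neck stands). The flat floor has a radius of about 90 mm round this point, then a rim slopes out to 105 mm radius and 7 mm above the floor. The stand's foot is fixed to the worktop; the tray top is 135 mm above the worktop when lowered and about 215 mm when locked. Axes: z up.
- tier (a joint): How far the tray has been pulled up, m: 0 fully lowered, about 0.080 where the lock button meets its hole, end stop at 0.0815. Little friction: let go before the button is out, the tray slides back down. Once the button is out the tray rests on it at about 0.079.
- lock_button (a joint): Travel of the round red spring button, m: about 0 while it is held in inside the tube, 0.007 when it has clicked out through the hole (a dark ring, 106 mm above the worktop, on the robot's side of the steel outer tube). It springs out by itself when the tray is pulled up to its end stop, and then keeps the tray up; it must not be pressed in.
- cup_centre (a point): Centre (half-way up) of the cream-coloured pleated cup of set custard: 42 mm tall, round, 58 mm in diameter at the rim and narrower at the foot, 60 to 105 g, rigid, loose and upright on the worktop. Its underside is 21 mm below this point. Axes: z up.
- timer: White wind-up kitchen timer, 68 mm in diameter, 56 mm tall, loose; origin at the centre of its underside. A bystander.
- shaker: Steel flour shaker with a domed cap, 69 mm in diameter, 106 mm tall, loose; origin at the centre of its underside. A bystander.
- cutter: Steel ring cutter, 71 mm in diameter, 36 mm tall, loose; origin at the centre of its underside. A bystander.
Not all that is in view belongs to the job. What is shaped like the part that bears cup_centre but pink or yellow is not meant.

How it is judged:
By the outcome, as a careful person would: the job done as asked, in the order asked, and still so for the second after the job is handed in, with the robot touching nothing.
It also fails if it takes over 54 s, if anything falls off the work surface, if the arm or the gripper's body presses on something with over 40 N, if the wrist force passes 120 N, or if a joint passes its speed limit or range.

## Working session

There is one attempt and no reset: what is moved stays moved. The work goes in short steps, Python scripts to look and compute and a shell command to move; the robot and the scene stay as the last step left them, time stands still between calls to the robot, and variables do not carry over. Pictures are saved under pics/ and viewed, about 8 in all and at most 12, crops included, and the job is handed in when it is done.

```bash
mkdir -p pics; ls
cat > h.py <<'E'
import numpy as np, cv2
from bench import robot
def pts(cam, depth):
    m=robot.camera_model(cam); K=np.array(m["camera_matrix"]); R=np.array(m["attitude"]); p=np.array(m["position"])
    if R.shape!=(3,3): print("att",R)
    v,u=np.mgrid[0:384,0:512]
    x=(u-K[0,2])/K[0,0]*depth; y=(v-K[1,2])/K[1,1]*depth
    return np.stack([x,-y,-depth],-1)@R.T+p
def save(cam,name):
    im,d=robot.get_image(cam); cv2.imwrite(f"pics/{name}.png",im[:,:,::-1]); return im,d
E
python3 - <<'E'
from h import *
ims=[]
for c in("scene","top"):
    im,d=robot.get_image(c); ims.append(im); np.savez(f"/tmp/{c}.npz",im=im,d=d)
    P=pts(c,d); print(c,robot.camera_model(c))
    for t in("tier_grip","tray_top","cup_centre","lock_button","timer","shaker","cutter"):
        for o in robot.outline_of(c,t)[:3]:
            q=P[o["mask"]&(d>0)]
            print(t,round(o["score"],2),np.round(o["location"]),np.round(np.median(q,0),3) if len(q) else None,np.round(np.percentile(q,2,0),3),np.round(np.percentile(q,98,0),3))
    cv2.imwrite(f"pics/a_{c}.png",im[:,:,::-1])
s=robot.state();print(s)
E
```

```text
pics
scene {'camera_matrix': array([[464.83898643,   0.        , 252.53214678],
       [  0.        , 464.83898643, 184.92987559],
       [  0.        ,   0.        ,   1.        ]]), 'position': array([ 0.11229431, -0.83270405,  1.13060296]), 'attitude': array([[ 0.89387759,  0.33315332, -0.2999862 ],
       [-0.44819713,  0.64900967, -0.61474042],
       [-0.01010886,  0.68395564,  0.72945356]])}
tier_grip 0.74 [230. 138.] [0.54  0.216 0.137] [0.452 0.13  0.132] [0.639 0.315 0.179]
tray_top 0.63 [232. 139.] [0.542 0.216 0.137] [0.453 0.132 0.132] [0.638 0.313 0.179]
cup_centre 0.84 [263. 233.] [ 0.505 -0.097  0.042] [ 0.484 -0.116  0.005] [ 0.534 -0.063  0.047]
cup_centre 0.58 [278. 260.] [ 0.494 -0.206  0.041] [ 0.471 -0.227  0.   ] [ 0.532 -0.157  0.047]
cup_centre 0.55 [312. 280.] [ 0.546 -0.295  0.041] [ 0.523 -0.317  0.001] [ 0.576 -0.254  0.047]
timer 0.77 [154. 153.] [0.326 0.379 0.037] [0.298 0.362 0.   ] [0.361 0.419 0.059]
shaker 0.78 [292. 177.] [0.675 0.019 0.081] [0.653 0.004 0.006] [0.712 0.06  0.108]
cutter 0.87 [238. 301.] [ 0.332 -0.267  0.021] [ 0.3   -0.315  0.00
[... 1192 characters left out ...]
,
       -1.42392832e+00, -2.84594040e-01]), 'joint_velocities': array([-0.00168651, -0.00219845, -0.00094883,  0.00052012, -0.00037952,
       -0.00150222]), 'joint_torque': array([-4.58756349e-04, -3.86362410e+01,  2.38062465e+01,  5.36787629e+00,
       -4.73639793e-04, -1.68773232e-05]), 'eef_pos': array([0.15237791, 0.52844161, 0.23128615]), 'orientation': array([[ 9.60838903e-01, -2.77107563e-01, -2.03722180e-05],
       [-2.77107564e-01, -9.60838903e-01, -2.46617249e-05],
       [-1.27404691e-05,  2.93412404e-05, -9.99999999e-01]]), 'ft_force': array([-0.1101209 ,  1.2189324 , -1.02860022]), 'moment': array([ 0.00088168, -0.04958428,  0.04718341]), 'gripper_width': 0.0856427289468982}
```

```bash
python3 -c "
import cv2
a=cv2.imread('pics/a_scene.png');b=cv2.imread('pics/a_top.png')
cv2.imwrite('pics/both.png',cv2.resize(cv2.vconcat([a,b]),(400*2*1//1*1,600*1)) if 0 else cv2.resize(cv2.hconcat([a,b]),(800,300)))"
```

```text
(no output)
```

View pics/a_scene.png

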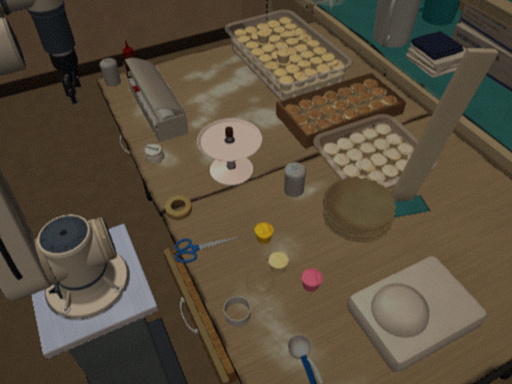

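View pics/a_top.png

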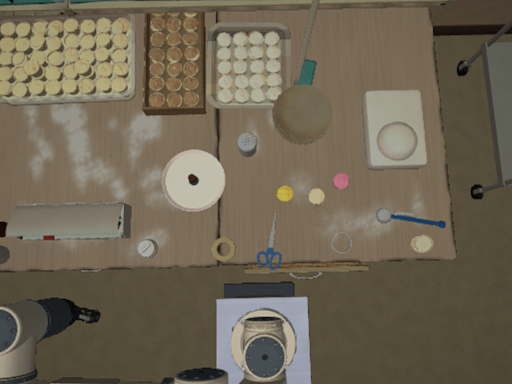

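Run:
```python
from h import *
from scipy.optimize import least_squares
a=np.load("/tmp/top.npz");b=np.load("/tmp/scene.npz")
c=cv2.resize(a["im"][165:265,260:450,::-1],(760,400),interpolation=2)
cv2.imwrite("pics/crop.png",c)
for n,z in(("top",a),("scene",b)):
    P=pts(n,z["d"]);im=z["im"].astype(int)
    def circ(m,l):
        q=P[m]; 
        (x,y),r=cv2.minEnclosingCircle(q[:,:2].astype(np.float32)); print(n,l,len(q),np.round([x,y,r],4),np.round(q.mean(0),4))
    near=lambda x,y,r:np.hypot(P[...,0]-x,P[...,1]-y)<r
    circ(near(.5,-.203,.045)&(P[...,2]>.036)&(P[...,2]<.055),"cup")
    circ(near(.503,-.205,.045)&(P[...,2]>.012)&(P[...,2]<.055),"cup all")
    circ(near(.545,.218,.03)&(P[...,2]>.16),"knob")
    circ(near(.545,.218,.03)&(P[...,2]>.178),"knobtop")
    circ(near(.545,.218,.115)&(P[...,2]>.128)&(P[...,2]<.15),"tray")
    k=near(.545,.218,.03)&(P[...,2]>.155); print(np.percentile(P[k][:,2],[5,50,95,100]))
P=pts("top",a["d"]); print(P[243,422],P[243,418], P[165:265:1,410:435][P[165:265,410:435][...,2]>.01].mean(0))
```

```text
top cup 186 [ 0.4976 -0.2018  0.0292] [ 0.4972 -0.2029  0.0415]
top cup all 208 [ 0.4978 -0.2027  0.0297] [ 0.4976 -0.2027  0.0407]
top knob 62 [0.5457 0.2162 0.0134] [0.5434 0.2149 0.181 ]
top knobtop 50 [0.5458 0.2161 0.0134] [0.5448 0.2157 0.1841]
top tray 2971 [0.5468 0.2166 0.1054] [0.546  0.217  0.1359]
[0.16499181 0.183318   0.18694117 0.18958576]
scene cup 288 [ 0.4964 -0.1999  0.0309] [ 0.4959 -0.2017  0.0424]
scene cup all 346 [ 0.4964 -0.1999  0.0309] [ 0.4942 -0.2044  0.0395]
scene knob 78 [0.5431 0.2165 0.0142] [0.5412 0.2127 0.1783]
scene knobtop 45 [0.5417 0.2173 0.0139] [0.5423 0.2151 0.1848]
scene tray 2091 [0.5448 0.2188 0.1072] [0.5445 0.22   0.1377]
[0.16188099 0.18021597 0.18792305 0.18961861]
[ 0.3207504  -0.54492064  0.07779014] [ 0.32112742 -0.53188535  0.07666475] [ 0.36688672 -0.54147416  0.0886387 ]
```

View pics/crop.png

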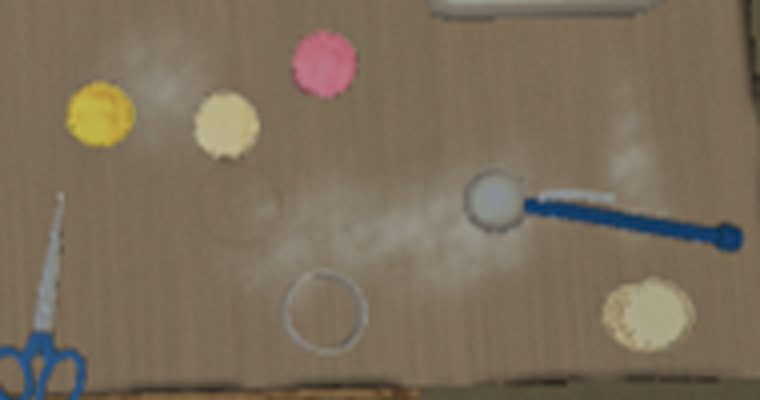

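```bash
python3 -m handwheel '[[[0,0,0],[0.06,-0.048,0.02],0.085],[[0,0,0],[0.11,-0.088,0.02],0.085],[[0,0,0],[0.16,-0.128,0.02],0.085],[[0,0,0],[0.21,-0.168,0.02],0.085],[[0,0,0],[0.26,-0.208,0.02],0.085],[[0,0,0],[0.31,-0.248,0.02],0.085],[[0,0,0],[0.36,-0.288,0.02],0.085],[[0,0,0],[0.38,-0.304,0.01],0.085],[[0,0,0],[0.392,-0.312,0],0.085],[[0,0,0],[0.392,-0.312,0],0.085],[[0,0,0],[0.392,-0.312,0],0.085]]'
```

```text
clock: 2.17
eef_pos: [0.5439, 0.2172, 0.2318]
orientation: [[0.961, -0.276, 0.001], [-0.276, -0.961, 0.0], [0.0, -0.001, -1.0]]
ft_force: [0.2, 0.4, -0.6]
gripper_width: 0.0849
```

```bash
python3 -m handwheel '[[[0,0,0],[0,0,-0.02],0.085],[[0,0,0],[0,0,-0.04],0.085],[[0,0,0],[0,0,-0.06],0.085],[[0,0,0],[0,0,-0.075],0.085],[[0,0,0],[0,0,-0.08],0.085],[[0,0,0],[0,0,-0.08],0.06],[[0,0,0],[0,0,-0.08],0.035],[[0,0,0],[0,0,-0.08],0.01],[[0,0,0],[0,0,-0.08],0.01],[[0,0,0],[0,0,-0.08],0.01],[[0,0,0],[0,0,-0.08],0.01],[[0,0,0],[0,0,-0.08],0.01]]'
```

```text
clock: 3.68
eef_pos: [0.5448, 0.217, 0.152]
orientation: [[0.961, -0.277, 0.001], [-0.277, -0.961, 0.001], [0.001, -0.002, -1.0]]
ft_force: [-1.3, 2.9, 5.2]
gripper_width: 0.0245
```

```bash
python3 -m handwheel '[[[0,0,0],[0,0,0.008],0.01],[[0,0,0],[0,0,0.02],0.01],[[0,0,0],[0,0,0.032],0.01],[[0,0,0],[0,0,0.044],0.01],[[0,0,0],[0,0,0.056],0.01],[[0,0,0],[0,0,0.066],0.01],[[0,0,0],[0,0,0.072],0.01],[[0,0,0],[0,0,0.076],0.01],[[0,0,0],[0,0,0.078],0.01],[[0,0,0],[0,0,0.079],0.01]]'
```

```text
clock: 4.92
eef_pos: [0.5447, 0.217, 0.2287]
orientation: [[0.961, -0.277, -0.001], [-0.277, -0.961, 0.0], [-0.001, -0.0, -1.0]]
ft_force: [5.6, 2.9, -5.8]
gripper_width: 0.0243
```

```bash
python3 -m handwheel '[[[0,0,0],[0,0,0.001],0.01],[[0,0,0],[0,0,0.002],0.01],[[0,0,0],[0,0,0.003],0.01],[[0,0,0],[0,0,0.004],0.01],[[0,0,0],[0,0,0.0045],0.01],[[0,0,0],[0,0,0.0045],0.01]]'
python3 - <<'E'
from h import *
im,d=save("scene","b"); 
for o in robot.outline_of("scene","lock_button")[:2]: print(o["score"],o["location"],o["mask"].sum())
im2,d2=robot.get_image("top"); P=pts("top",d2); m=(np.hypot(P[...,0]-.545,P[...,1]-.217)<.085)&(np.hypot(P[...,0]-.545,P[...,1]-.217)>.065)&(P[...,2]<.24)
print(np.percentile(P[m][:,2],[10,50,90]))
cv2.imwrite("pics/c.png",cv2.resize(im[80:200,170:290,::-1],(600,600),interpolation=2))
E
```

```text
clock: 5.68
eef_pos: [0.5447, 0.217, 0.2335]
orientation: [[0.961, -0.277, -0.001], [-0.277, -0.961, 0.0], [-0.001, -0.0, -1.0]]
ft_force: [4.6, 3.2, -3.8]
gripper_width: 0.0243
0.25 [152.0, 151.7] 314
[0.00072051 0.21539914 0.21931496]
```

View pics/c.png

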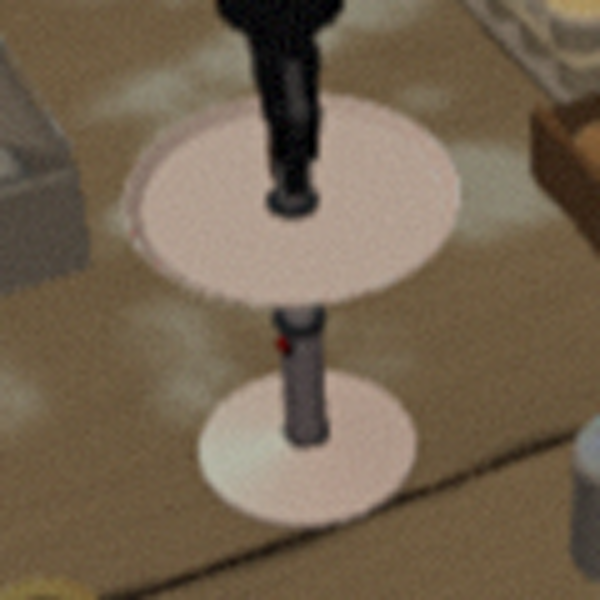

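```bash
python3 -m handwheel '[[[0,0,0],[0,0,0.0015],0.01],[[0,0,0],[0,0,0.0015],0.01],[[0,0,0],[0,0,0.0015],0.01]]';  python3 -m handwheel '[[[0,0,0],[0,0,-0.001],0.01],[[0,0,0],[0,0,-0.002],0.01],[[0,0,0],[0,0,-0.0035],0.01],[[0,0,0],[0,0,-0.0045],0.01],[[0,0,0],[0,0,-0.0045],0.01]]'
```

```text
clock: 6.2
eef_pos: [0.5447, 0.217, 0.2337]
orientation: [[0.961, -0.278, -0.002], [-0.278, -0.961, 0.0], [-0.002, 0.001, -1.0]]
ft_force: [6.8, 2.1, -9.5]
gripper_width: 0.0246
clock: 6.82
eef_pos: [0.5447, 0.217, 0.2311]
orientation: [[0.961, -0.277, 0.0], [-0.277, -0.961, 0.001], [-0.0, -0.001, -1.0]]
ft_force: [4.0, 3.3, -3.5]
gripper_width: 0.0242
```

```bash
python3 -m handwheel '[[[0,0,0],[0,0,-0.001],0.01],[[0,0,0],[0,0,-0.0015],0.01],[[0,0,0],[0,0,-0.0015],0.01]]'
```

```text
clock: 7.2
eef_pos: [0.5448, 0.217, 0.2309]
orientation: [[0.961, -0.277, 0.002], [-0.277, -0.961, 0.001], [0.001, -0.002, -1.0]]
ft_force: [2.1, 4.8, 2.5]
gripper_width: 0.0244
```

```bash
python3 -m handwheel '[[[0,0,0],[0,0,0],0.03],[[0,0,0],[0,0,0],0.04],[[0,0,0],[0,0,0],0.06],[[0,0,0],[0,0,0],0.08],[[0,0,0],[0,0,0],0.085],[[0,0,0],[0,0,0.01],0.085],[[0,0,0],[0,0,0.03],0.085],[[0,0,0],[0,0,0.06],0.085],[[0,0,0],[0,0,0.085],0.085],[[0,0,0],[0,0,0.085],0.085]]'
python3 - <<'E'
from h import *
im,d=robot.get_image("top"); P=pts("top",d)
r=np.hypot(P[...,0]-.545,P[...,1]-.217); m=(r<.085)&(r>.055)&(P[...,2]<.26)&(P[...,2]>.1)
print(m.sum(),np.percentile(P[m][:,2],[10,50,90]),robot.state()["eef_pos"])
E
```

```text
clock: 8.45
eef_pos: [0.5453, 0.2167, 0.3184]
orientation: [[0.961, -0.277, 0.005], [-0.277, -0.961, 0.003], [0.004, -0.004, -1.0]]
ft_force: [-0.8, 1.1, 0.1]
gripper_width: 0.085
998 [0.21059946 0.21384433 0.21724978] [0.5447098  0.21670229 0.31652768]
```

The tray is locked and holds at about 0.214 m. Next is the cup.

```bash
python3 -m handwheel '[[[0,0,-10],[-0.006,-0.05,0],0.085],[[0,0,-20],[-0.012,-0.1,0],0.085],[[0,0,-30],[-0.018,-0.15,0],0.085],[[0,0,-40],[-0.024,-0.2,0],0.085],[[0,0,-50],[-0.03,-0.25,-0.02],0.085],[[0,0,-60],[-0.036,-0.3,-0.05],0.085],[[0,0,-68],[-0.042,-0.35,-0.08],0.085],[[0,0,-73.9],[-0.046,-0.395,-0.12],0.085],[[0,0,-73.9],[-0.0477,-0.415,-0.16],0.085],[[0,0,-73.9],[-0.0477,-0.419,-0.19],0.085],[[0,0,-73.9],[-0.0477,-0.419,-0.2],0.085],[[0,0,-73.9],[-0.0477,-0.419,-0.2],0.085]]'
```

```text
clock: 10.0
eef_pos: [0.4965, -0.2023, 0.1152]
orientation: [[0.001, -1.0, -0.001], [-1.0, -0.001, -0.0], [0.0, 0.001, -1.0]]
ft_force: [-0.4, 0.2, 0.7]
gripper_width: 0.0847
```

```bash
python3 -m handwheel '[[[0,0,0],[0,0.001,-0.03],0.085],[[0,0,0],[0,0.001,-0.055],0.085],[[0,0,0],[0,0.001,-0.075],0.085],[[0,0,0],[0,0.001,-0.09],0.085],[[0,0,0],[0,0.001,-0.1],0.085],[[0,0,0],[0,0.001,-0.106],0.085],[[0,0,0],[0,0.001,-0.106],0.075],[[0,0,0],[0,0.001,-0.106],0.068],[[0,0,0],[0,0.001,-0.106],0.062],[[0,0,0],[0,0.001,-0.106],0.056],[[0,0,0],[0,0.001,-0.106],0.05],[[0,0,0],[0,0.001,-0.106],0.04]]'
python3 -m handwheel '[[[0,0,0],[0,0,0],0.03],[[0,0,0],[0,0,0],0.03]]'
```

```text
clock: 11.5
eef_pos: [0.497, -0.2017, 0.0103]
orientation: [[0.001, -1.0, 0.001], [-1.0, -0.001, -0.0], [0.0, -0.001, -1.0]]
ft_force: [-2.4, 1.0, 6.0]
gripper_width: 0.0563
clock: 11.75
eef_pos: [0.497, -0.2017, 0.0103]
orientation: [[0.001, -1.0, 0.001], [-1.0, -0.001, -0.001], [0.001, -0.001, -1.0]]
ft_force: [-1.8, 0.2, 6.2]
gripper_width: 0.0563
```

```bash
python3 -m handwheel '[[[0,0,0],[0,0,0.004],0.03],[[0,0,0],[0,0,0.01],0.03],[[0,0,0],[0,0,0.02],0.03],[[0,0,0],[0,0,0.04],0.03],[[0,0,0],[0,0,0.07],0.03],[[0,0,0],[0,0,0.1],0.03],[[0,0,0],[0,0,0.12],0.03],[[0,0,0],[0,0,0.12],0.03]]'
python3 - <<'E'
from h import *
im,d=save("scene","d"); P=pts("scene",d)
cv2.imwrite("pics/e.png",cv2.resize(im[150:270,200:320,::-1],(600,600),interpolation=2))
E
```

```text
clock: 12.75
eef_pos: [0.4978, -0.2018, 0.1314]
orientation: [[0.0, -1.0, 0.004], [-1.0, -0.0, -0.001], [0.001, -0.004, -1.0]]
ft_force: [-1.2, -0.3, -1.7]
gripper_width: 0.056
```

View pics/e.png

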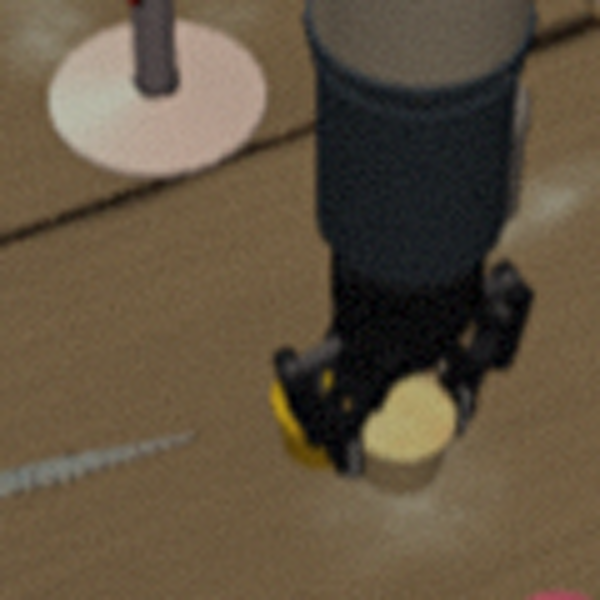

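The cup (crop 408,435) is between the fingers and clear of the worktop. I'll check its tilt before the transfer.

Run:
```python
from h import *
def fit(c):
    im,d=robot.get_image(c); P=pts(c,d); i=im.astype(int)
    m=(np.hypot(P[...,0]-.497,P[...,1]+.202)<.026)&(P[...,2]>.12)&(P[...,2]<.19)&(i[...,0]>110)&(i[...,0]-i[...,2]>25)
    q=P[m]
    q=q[q[:,2]>np.percentile(q[:,2],35)]; print(c,len(q),q.mean(0),np.percentile(q[:,2],[5,95]))
    A=np.c_[q[:,:2]-q[:,:2].mean(0),np.ones(len(q))]; s=np.linalg.lstsq(A,q[:,2],rcond=None)[0]; print("slopes deg",np.degrees(s[:2]),s[2])
fit("scene");print(robot.state()["eef_pos"])
```

```text
scene 134 [ 0.49731284 -0.20636743  0.16343771] [0.16119684 0.16663172]
slopes deg [-1.85814979 -0.866059  ] 0.1634377085226239
[ 0.49628658 -0.20131139  0.12884453]
```

```bash
python3 -m handwheel '[[[0,0,0],[0,0.005,0.02],0.03],[[0,0,0],[0.003,0.02,0.05],0.03],[[0,0,0],[0.007,0.045,0.08],0.03],[[0,0,0],[0.012,0.08,0.11],0.03],[[0,0,0],[0.017,0.12,0.135],0.03],[[0,0,0],[0.022,0.16,0.15],0.03],[[0,0,0],[0.027,0.2,0.16],0.03],[[0,0,0],[0.032,0.24,0.16],0.03],[[0,0,0],[0.037,0.28,0.16],0.03],[[0,0,0],[0.042,0.315,0.16],0.03],[[0,0,0],[0.046,0.345,0.16],0.03],[[0,0,0],[0.048,0.36,0.16],0.03]]'
python3 -m handwheel '[[[0,0,0],[0,0.004,0],0.03],[[0,0,0],[0,0.006,0],0.03],[[0,0,0],[0,0.006,-0.01],0.03],[[0,0,0],[0,0.006,-0.025],0.03],[[0,0,0],[0,0.006,-0.04],0.03],[[0,0,0],[0,0.006,-0.048],0.03],[[0,0,0],[0,0.006,-0.052],0.03],[[0,0,0],[0,0.006,-0.052],0.03],[[0,0,0],[0,0.006,-0.052],0.03]]'
```

```text
clock: 14.35
eef_pos: [0.5443, 0.1598, 0.2875]
orientation: [[0.002, -1.0, -0.003], [-1.0, -0.002, -0.001], [0.001, 0.003, -1.0]]
ft_force: [0.2, -0.1, -1.3]
gripper_width: 0.0557
clock: 15.48
eef_pos: [0.5449, 0.1646, 0.2378]
orientation: [[0.0, -1.0, 0.001], [-1.0, -0.0, 0.0], [-0.0, -0.001, -1.0]]
ft_force: [-0.1, 0.4, -1.9]
gripper_width: 0.056
```

```bash
python3 -m handwheel '[[[0,0,0],[0,0,-0.003],0.03],[[0,0,0],[0,0,-0.006],0.03],[[0,0,0],[0,0,-0.009],0.03],[[0,0,0],[0,0,-0.011],0.03],[[0,0,0],[0,0,-0.011],0.03]]'
python3 -m handwheel '[[[0,0,0],[0,0,-0.001],0.03],[[0,0,0],[0,0,-0.001],0.03],[[0,0,0],[0,0,-0.001],0.03]]'
```

```text
clock: 16.1
eef_pos: [0.5446, 0.1644, 0.2261]
orientation: [[0.0, -1.0, -0.0], [-1.0, -0.0, -0.0], [0.0, 0.0, -1.0]]
ft_force: [0.4, 1.2, -0.7]
gripper_width: 0.056
clock: 16.48
eef_pos: [0.5447, 0.1645, 0.2254]
orientation: [[0.0, -1.0, 0.0], [-1.0, -0.0, 0.0], [-0.0, -0.0, -1.0]]
ft_force: [-0.3, 0.4, -0.4]
gripper_width: 0.056
```

```bash
python3 -m handwheel '[[[0,0,0],[0,0,-0.001],0.03],[[0,0,0],[0,0,-0.001],0.03],[[0,0,0],[0,0,-0.001],0.03]]'
```

```text
clock: 16.85
eef_pos: [0.5447, 0.1645, 0.2243]
orientation: [[0.0, -1.0, 0.0], [-1.0, -0.0, 0.0], [-0.0, -0.0, -1.0]]
ft_force: [0.3, 0.3, -1.0]
gripper_width: 0.0563
```

```bash
python3 -m handwheel '[[[0,0,0],[0,0,-0.001],0.03],[[0,0,0],[0,0,-0.001],0.03],[[0,0,0],[0,0,-0.001],0.03]]'; python3 -m handwheel '[[[0,0,0],[0,0,-0.0005],0.03],[[0,0,0],[0,0,-0.0005],0.03]]'
```

```text
clock: 17.23
eef_pos: [0.5448, 0.1645, 0.2241]
orientation: [[0.0, -1.0, 0.001], [-1.0, -0.0, 0.0], [-0.0, -0.001, -1.0]]
ft_force: [-2.6, -0.6, 4.6]
gripper_width: 0.0562
clock: 17.48
eef_pos: [0.5448, 0.1645, 0.224]
orientation: [[0.0, -1.0, 0.001], [-1.0, -0.0, 0.0], [-0.0, -0.001, -1.0]]
ft_force: [-2.4, -0.1, 8.7]
gripper_width: 0.0564
```

```bash
python3 -m handwheel '[[[0,0,0],[0,0,0.0005],0.056],[[0,0,0],[0,0,0.0005],0.058],[[0,0,0],[0,0,0.0005],0.06],[[0,0,0],[0,0,0.0005],0.063],[[0,0,0],[0,0,0.0005],0.067],[[0,0,0],[0,0,0.0005],0.072],[[0,0,0],[0,0,0.0005],0.078],[[0,0,0],[0,0,0.0005],0.083],[[0,0,0],[0,0,0.0005],0.083]]'
```

```text
clock: 18.6
eef_pos: [0.5447, 0.1644, 0.2233]
orientation: [[0.0, -1.0, 0.0], [-1.0, -0.0, 0.0], [-0.0, -0.0, -1.0]]
ft_force: [0.6, -0.6, -0.8]
gripper_width: 0.0834
```

```bash
python3 -m handwheel '[[[0,0,0],[0,0,0.005],0.083],[[0,0,0],[0,0,0.015],0.083],[[0,0,0],[0,0,0.03],0.083],[[0,0,0],[0,0,0.05],0.083],[[0,0,0],[0,0,0.08],0.083],[[0,0,0],[0,-0.04,0.1],0.083],[[0,0,0],[-0.04,-0.09,0.11],0.083],[[0,0,0],[-0.08,-0.14,0.11],0.083],[[0,0,0],[-0.1,-0.19,0.11],0.083],[[0,0,0],[-0.1,-0.24,0.11],0.083],[[0,0,0],[-0.1,-0.26,0.11],0.083],[[0,0,0],[-0.1,-0.26,0.11],0.083]]'
python3 - <<'E'
from h import *
a,d=robot.get_image("scene");b,d2=robot.get_image("top")
cv2.imwrite("pics/f.png",np.hstack([cv2.resize(a[80:210,170:300,::-1],(400,400),interpolation=2),cv2.resize(b[120:250,130:260,::-1],(400,400),interpolation=2)]))
P=pts("top",d2); r=np.hypot(P[...,0]-.545,P[...,1]-.2165)
m=(r<.085)&(r>.02)&(P[...,0]>.57)&(P[...,2]>.1); print("tray",np.median(P[m][:,2]))
m=(np.hypot(P[...,0]-.545,P[...,1]-.1645)<.04)&(P[...,2]>.245)&(P[...,2]<.29)&(r>.018)
q=P[m]; print(cv2.minEnclosingCircle(q[:,:2].astype(np.float32)),q.mean(0))
A=np.c_[q[:,:2]-q[:,:2].mean(0),np.ones(len(q))];print(np.degrees(np.linalg.lstsq(A,q[:,2],rcond=None)[0][:2]))
for c,D in(("scene",d),("top",d2)):
  Q=pts(c,D)
  for t in("timer","shaker","cutter"):
    for o in robot.outline_of(c,t)[:1]: print(c,t,round(o["score"],2),np.round(np.median(Q[o["mask"]],0),3))
E
```

```text
clock: 20.1
eef_pos: [0.4446, -0.0967, 0.3344]
orientation: [[-0.002, -1.0, 0.002], [-1.0, 0.002, -0.0], [0.0, -0.002, -1.0]]
ft_force: [-0.2, -0.3, 0.7]
gripper_width: 0.0833
tray 0.21405189275985292
((0.5524300336837769, 0.17985059320926666), 0.022877372801303864) [0.54878751 0.18643881 0.25260895]
[-2.01526017 -3.23911192]
scene timer 0.75 [0.325 0.379 0.039]
scene shaker 0.67 [0.674 0.019 0.08 ]
scene cutter 0.83 [ 0.332 -0.269  0.021]
top timer 0.77 [0.328 0.387 0.042]
top shaker 0.56 [0.676 0.037 0.099]
top cutter 0.49 [ 0.336 -0.315  0.013]
```

View pics/f.png

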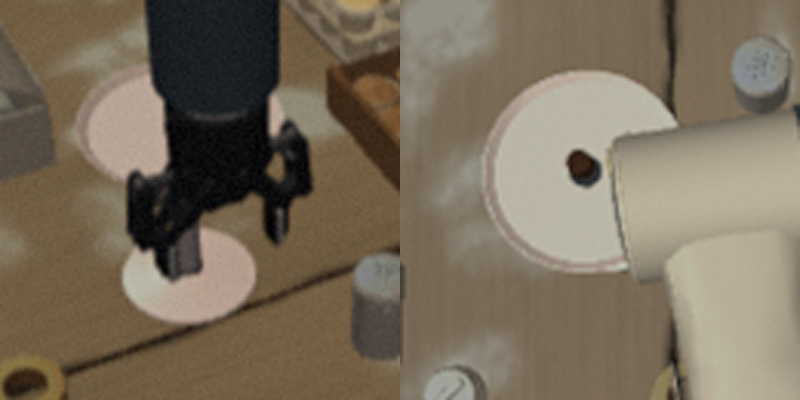

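The arm hides the cup in both views: the scene crop shows the gripper in front of the tray, and the top crop shows the forearm over its right side at 640,200. I'll move the arm aside and look again.

```bash
python3 -m handwheel '[[[0,0,0],[0,-0.05,0],0.083],[[0,0,0],[0,-0.1,0],0.083],[[0,0,0],[-0.02,-0.15,0],0.083],[[0,0,0],[-0.05,-0.2,0],0.083],[[0,0,0],[-0.09,-0.25,0],0.083],[[0,0,0],[-0.12,-0.28,0],0.083],[[0,0,0],[-0.13,-0.3,0],0.083],[[0,0,0],[-0.13,-0.3,0],0.083]]'
python3 - <<'E'
from h import *
a,d=robot.get_image("scene");b,d2=robot.get_image("top")
cv2.imwrite("pics/g.png",np.hstack([cv2.resize(a[80:210,170:300,::-1],(400,400),interpolation=2),cv2.resize(b[120:250,130:260,::-1],(400,400),interpolation=2)]))
P=pts("top",d2); r=np.hypot(P[...,0]-.545,P[...,1]-.2165)
m=(np.hypot(P[...,0]-.545,P[...,1]-.1645)<.04)&(P[...,2]>.245)&(P[...,2]<.29)&(r>.02)
q=P[m]; print(cv2.minEnclosingCircle(q[:,:2].astype(np.float32)),q.mean(0))
A=np.c_[q[:,:2]-q[:,:2].mean(0),np.ones(len(q))];print(np.degrees(np.linalg.lstsq(A,q[:,2],rcond=None)[0][:2]))
m=(r<.085)&(r>.02)&(P[...,0]>.57)&(P[...,2]>.1); print("tray",np.median(P[m][:,2]))
E
```

```text
clock: 21.5
eef_pos: [0.3141, -0.3963, 0.3329]
orientation: [[-0.002, -1.0, -0.001], [-1.0, 0.002, 0.0], [-0.0, 0.001, -1.0]]
ft_force: [-0.4, 0.4, -0.1]
gripper_width: 0.0825
((0.5454237461090088, 0.16376738250255585), 0.029745835810899734) [0.54520878 0.16311264 0.25508042]
[-0.20048109 -0.680577  ]
tray 0.2141796677052804
```

View pics/g.png

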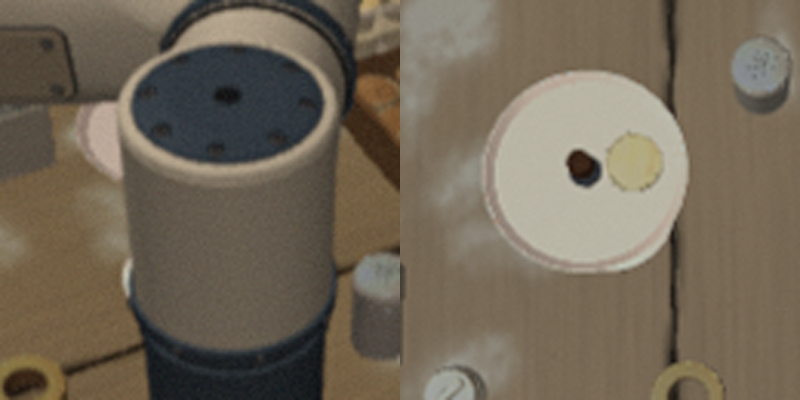

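The top view shows the cream cup upright on the tray beside the knob (635,160), tilted less than 1°. The tray is still at its locked height.

```bash
python3 -c "
from bench import robot
print(robot.job_done())"
```

```text
the job is handed in; nothing more can be done
None
```

I pulled the stand's tray up by its knob to the end stop, and it locked. Then I set the lone cream custard cup upright on the tray, moved the arm clear, and handed the job in at about 21.6 s.

- **Tray lock:** after the pull I eased the knob down. The tray stopped at about 0.079 m of travel, and the force on the tool turned upward. With the gripper released, the tray top measured about 0.214 m, both then and in the last picture. The red button could be seen in the picture taken at the top of the pull.
- **Cup:** it sits at about (0.545, 0.164) with its top at 0.255 m. That is about 52 mm from the stand's axis and clear of the knob. Its tilt measured under 1°, and it was within about 2° while held, before I carried it over.
- **Other things:** the timer and shaker measured where they started in both cameras. The cutter was checked only in the scene camera, because the top camera did not find it at the start. I did not re-measure the pink and yellow cups.
- **Checks that gave nothing:** the network never reliably found the lock button; its one guess scored 0.25 and was in the wrong place. After I let go of the cup, the arm blocked both cameras, so I moved aside and looked again. The arm still blocked the scene camera, so the final check comes from the top camera alone.

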